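# Blank off the open vacuum port and hold its bayonet cap home

### The arm

A 7-joint arm with a two-finger parallel gripper is mounted at the origin on the work surface. World frame = base frame: x ahead of the robot, y to its left, z up, the work surface at z = 0. Lengths are in mm, angles in rad, forces in N, time in s.
With the tool pointing down it reaches from about 425 to 875 mm from the base axis. Payload 9.9 kg.
Tool frame: the origin (TCP) lies between the finger pads; the fingertips stand 19 mm ahead of it and the grasp point (between the pads) is the TCP; z points along the fingers, y is the line along which they close (so a half turn about z gives the same grasp; the last joint's range is limited). The gripper opens to 85 mm and grips with 20 to 120 N. Pads are 22 mm wide; open, the fingers measure 114 mm over their backs; the gripper's body (76 mm by 85 mm) begins 54 mm behind the grasp point. The pads swing forward as they close: fully open they stand 13 mm farther back than shut.
Start: joints at [-1.315, 0.576, 0.025, 1.437, -0.015, 1.129, -0.057], TCP at [224.97, 636.41, 250.289] pointing down, gripper open.
Joint ranges: [-2.76, 2.76], [-0.34, 2.15], [-1.52, 1.57], [0.19, 2.46], [-1.09, 4.23], [0.17, 1.99], [-2.82, 2.82]. Speed limits (rad/s): [2.22, 2.22, 3.01, 3.01, 3.14, 3.14, 3.14].

### API

Orientations are given as a unit quaternion [x, y, z, w].
In Python, from bench import monitor, imaging, arm gives the robot as it stands.
- The arm moves only by the tool send_rows, never from a script. Its arguments are lists of equal length, an entry for each row: "slide": the shift along the tool's x, y, z in mm, a list of three; "twist": the turn, a rotation vector about the tool's x, y, z in rad, a list of three; "hand": the closure, from 0 (fully open) to 1 (shut). In form: {"slide": [[x, y, z], ...], "twist": [[wx, wy, wz], ...], "hand": [hand, ...]}. A call has 1 to 12 rows; each row shifts and turns the commanded pose from where the row before left it, along the tool's axes as they then stand; what a row does not reach is not made up. A row lasts 1/10 s, in which the tool goes at most 50 mm and 8.59 degrees, less where a joint would pass 70% of its speed; a pose out of reach is approached as far as the arm can. A call is refused whole if a number of a shift passes 50 or a number of a turn 0.15, either way. A call with a gripper value outside its range is refused whole. The fingers move at their own pace and stop on an object; "grip_force" is the grip in N (left out, the last holds). Time passes only in rows, so rows that do not move let the fingers close. It gives the time, the measured TCP pose, the force, the opening and the grip force at its end, in the units of the state.
- monitor.sense(): the state, without advancing time (a new reading comes with each control period).
- imaging.camera(name): name is "side" or "top"; returns the picture (400x640x3 uint8, red, green, blue); there is no depth.
- imaging.camera_model(name): a dict with "K" (3x3 intrinsics, pixels), "rvec" (rotation vector, rad) and "tvec" (3), from world to camera coordinates, as OpenCV has them. Camera axes: x right, y down, z forward; pixel columns grow to the right and rows downward; lengths in mm; the calibration is good to about 2 mm. A picture is of the moment at which its call begins. camera_model takes no time and is no camera call.
- arm.close_job(): hands the job in; it is judged then, once.
The state is a dict: "time_s": time; "qpos": joint angles; "joint_velocities": joint speeds; "effort": joint torques, N m; "eef_pos": TCP position; "tool_rot": TCP orientation; "contact_force": force on the tool from outside, world axes, zero at the start; "wrist_torque": the same for the moment, N m; "gripper_width": opening from 0.0 (shut) to 1.0 (fully open); "gripper_force": force on a finger pad.
Only numpy, scipy, OpenCV 4.12 (cv2) and the standard library are available. Lean on these libraries where they do the work, as an engineer would, in place of code of your own. Each camera call takes 0.05 s, during which the arm holds its last target. There are 200 camera calls.

### The job

Two vacuum ports stand on the manifold on the shoemaker's bench; the one whose valve lever lies along its pipe is open and leaks. Fit the knurled blanking cap over that port, turn it until its hidden keyways drop over the port's cross pin, and push it fully home against the spring of the gasket. Finish while still holding it pressed fully home with the fingers, as it springs up when let go; do not shift the wooden last, the glue bottle or the beaker.

Things in the scene. Friction and masses are not known exactly. Their poses are not given: they have to be found in the camera images.
- cap_center (a point): centre (half-way up) of the loose blanking cap: plain aluminium cylinder, knurled side, 48 mm diameter, 46 mm tall, about 0.11 to 0.22 kg, standing open end down; z up to its closed flat top. Bore 43 mm wide for the lowest 12 mm, then 34 mm up to a ceiling 40 mm above the rim. Two opposite keyways 9 mm wide run up the 34 mm bore; nothing outside marks their direction: feel for it
- cap: the same cap; origin at the centre of its open rim (underside), z up. Over a port and not in line it rests on the cross pin, rim 14 mm above the flange (centre 37 mm above the port point). In line within about 0.1 rad (every half turn) it drops 8 mm onto the sprung gasket; pressed home 6 mm more, its rim is on the flange (centre 23 mm above the port point). Let go, it springs up 6 mm
- port_left (a point): axis of the port at the manifold's +y end, at its flange's top (26 mm above the bench); axes as the manifold's. A steel spigot, 31 mm diameter, chamfered tip, rises 38 mm above this point. A cross pin 5 mm thick stands out 4.5 mm on both sides of it (40 mm over its ends), its axis 23.5 mm above this point; the pin's direction differs every time
- port_right (a point): the same for the identical port at the manifold's -y end, 200 mm from the other; its pin's direction is independent. Round each spigot's foot a black sprung gasket disc, 50 mm diameter, stands 6 mm above the flange; it starts to sink at 5.4 N and is flush with the flange at 9 N
- lever_along_pivot (a point): pivot, 28 mm above the bench, of the fixed valve lever that lies along its pipe (valve open): dark steel bar with black rubber grip, 75 mm long, 17 mm wide, top 46 mm above the bench, pointing away from its port. It is on a brass ball valve 105 mm behind (manifold +x) the port it belongs to
- lever_across_pivot (a point): pivot of the identical fixed lever that lies across its pipe (valve shut), 105 mm behind the other port
- manifold: grey steel block 85 x 300 x 22 mm fixed to the bench, the two ports on top, a gauge between them (48 mm wide, top 40 mm above the bench); behind it two pipes with valves run to a cross pipe 170 mm behind. Origin at the centre of the block's underside, x along the pipes away from the ports, y to its left
- last: bystander: upright wooden shoe last, 240 mm long, 80 mm wide, 170 mm tall; origin under it, toe to its +x
- glue_bottle: bystander: yellow bottle with a long nozzle, diameter 56 mm, 160 mm tall, origin at the centre of its underside
- beaker: bystander: white beaker, diameter 72 mm, 85 mm tall, origin at the centre of its underside

How it is judged:
By the outcome, as a careful person would: the job done as asked, in the order asked, and still so for the second after the job is handed in, while the arm keeps its last pose, push and grip.
It also fails if it takes over 58 s, if anything falls off the work surface, if the arm or the gripper's body presses on something with over 40 N, if the wrist force passes 120 N, or if a joint passes its speed limit or range.

## Working session

There is one attempt and no reset: what is moved stays moved. The work goes in short steps, Python scripts to look and compute and a tool call to move; the robot and the scene stay as the last step left them, time stands still between calls to the robot, and variables do not carry over. Pictures are saved under pics/ and viewed, at most 10 in all, crops included, and the job is handed in when it is done.

Besides the shell and the picture viewer there is one more tool, called as a command line: name --argument value ..., lists and objects as JSON in quotes. send_rows: Moves the arm, as the interface text tells. Its arguments: {"type":"object","properties":{"slide":{"type":"array"},"twist":{"type":"array"},"hand":{"type":"array"},"grip_force":{"type":"number"}},"required":["slide","twist","hand"]}

```bash
mkdir -p pics
cat > h.py <<'E'
import numpy as np, cv2
from bench import monitor, imaging, arm
def snap(n,f):
    im=imaging.camera(n); cv2.imwrite('pics/'+f,im[:,:,::-1]); return im
def ray(n,u,v):
    m=imaging.camera_model(n);K=np.array(m['K'],float);R=cv2.Rodrigues(np.array(m['rvec'],float))[0];t=np.array(m['tvec'],float).reshape(3)
    return -R.T@t, R.T@np.linalg.inv(K)@np.array([u,v,1.])
def onz(n,u,v,z):
    c,d=ray(n,u,v); return (c+d*(z-c[2])/d[2]).round(1)
def proj(n,p):
    m=imaging.camera_model(n)
    return cv2.projectPoints(np.array([p],float),np.array(m['rvec'],float),np.array(m['tvec'],float),np.array(m['K'],float),None)[0].ravel().round(1)
E
python3 - <<'E'
from h import *
a=snap('top','t0.png');b=snap('side','s0.png')
s=monitor.sense();print(s)
for n in('top','side'): print(n,ray(n,320,200))
E
```

```text
{'time_s': 0.1, 'qpos': array([-1.31479045,  0.57644222,  0.02484297,  1.43781905, -0.01502286,
        1.12897727, -0.05652153]), 'joint_velocities': array([-0.00166063, -0.00312414, -0.00186573, -0.00373068, -0.00032124,
        0.00138712,  0.0004328 ]), 'effort': array([ 5.96387559e-03, -7.67303109e+01,  2.25759901e+00, -2.86603475e+01,
        1.57585106e-02,  8.62139073e-03,  1.16892735e-05]), 'eef_pos': array([224.8398459 , 636.06240113, 249.53440789]), 'tool_rot': array([ 1.69084217e-01,  9.85601336e-01, -7.24211708e-04, -9.81909454e-05]), 'contact_force': array([-0.53771723,  0.66831807,  0.42592011]), 'wrist_torque': array([-0.00817855,  0.01157884,  0.00956845]), 'gripper_force': 0.0, 'gripper_width': 0.9981070258002592}
top (array([ 430.43152892,   74.36476962, 1216.08375107]), array([ 0.065896  , -0.00819322, -0.99781532]))
side (array([ 421.66155257, -615.99869775,  670.08863857]), array([ 0.11225987,  0.743373  , -0.65945195]))
```

View pics/t0.png

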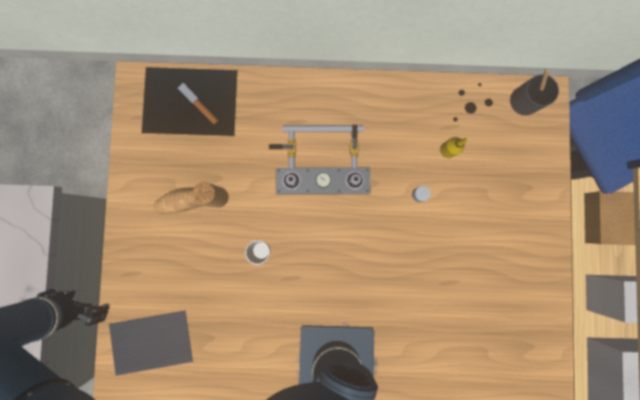

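View pics/s0.png

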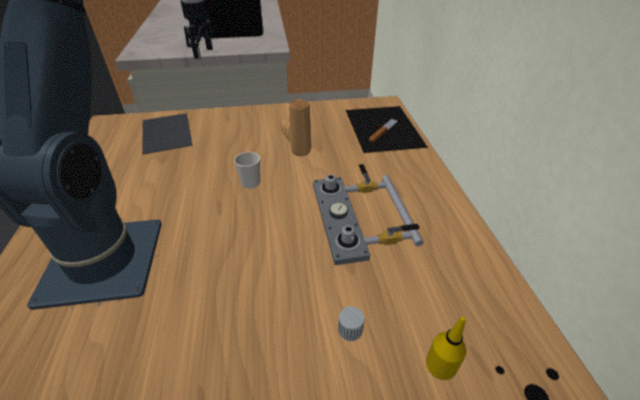

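The top view shows the manifold with ports at about (291,180) and (355,180). The right-hand lever at (355,135) lies along its pipe, so port_right is the open one. The cap is at (421,194) in the top view and (351,323) in the side view. Next I'll measure these precisely.

Run:
```python
from h import *
a=cv2.imread('pics/t0.png');b=cv2.imread('pics/s0.png')
print(onz('top',421,194,46),onz('top',355,180,64),onz('top',291,180,64),proj('top',[225,636,250]))
c=cv2.resize(a[120:220,260:450],None,fx=4,fy=4,interpolation=cv2.INTER_CUBIC)
d=cv2.resize(b[160:350,300:440],None,fx=3,fy=3,interpolation=cv2.INTER_CUBIC)
cv2.imwrite('pics/tc.png',c);cv2.imwrite('pics/sc.png',d)
```

```text
[ 535.8 -249.2   46. ] [571.1 -40.6  64. ] [565.2 155.4  64. ] [ 88.1 301.1]
```

View pics/tc.png

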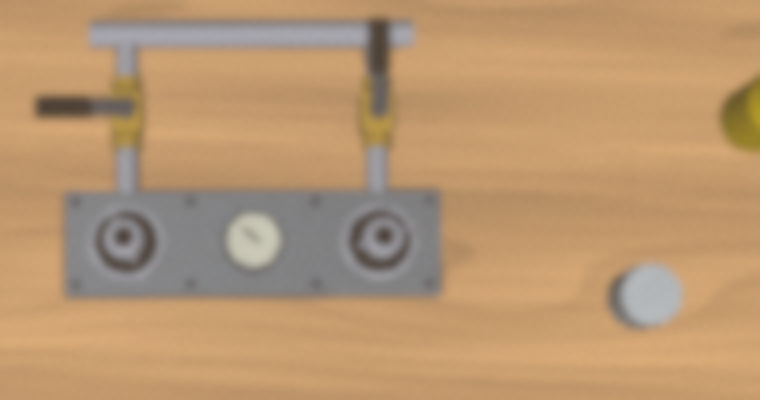

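View pics/sc.png

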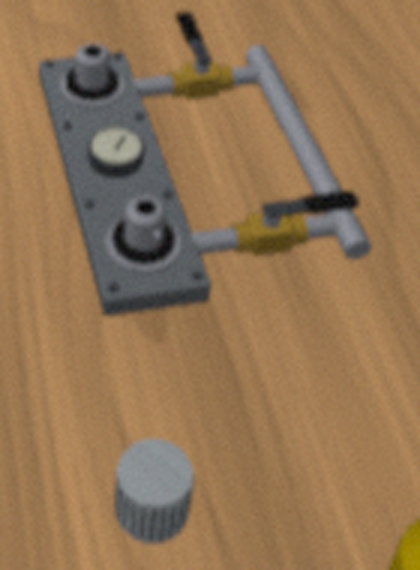

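Run:
```python
from h import *
def T(p): return 260+(p[0]+.5)/4-.5,120+(p[1]+.5)/4-.5
def S(p): return 300+(p[0]+.5)/3-.5,160+(p[1]+.5)/3-.5
def tri(p,q):
    c1,d1=ray('top',*T(p));c2,d2=ray('side',*S(q))
    A=np.stack([d1,-d2],1);s=np.linalg.lstsq(A,c2-c1,rcond=None)[0]
    x,y=c1+s[0]*d1,c2+s[1]*d2
    return ((x+y)/2).round(1),np.linalg.norm(x-y).round(1)
a=cv2.imread('pics/t0.png').astype(int);b=cv2.imread('pics/s0.png').astype(int)
# cap mask by blue>=red
m=((a[:,:,0]-a[:,:,2]>0)&(a.sum(2)>400)).astype(np.uint8); m[:, :400]=0;m[:,445:]=0;m[:175]=0;m[215:]=0
M=cv2.moments(m,True);print('captop centroid',M['m10']/M['m00'],M['m01']/M['m00'],M['m00'],onz('top',M['m10']/M['m00'],M['m01']/M['m00'],46))
print('cap',tri((651,295),(154,472)),onz('side',*S((154,472)),46))
print('portR top',tri((383,236),(147,207)),onz('top',*T((383,236)),64),onz('side',*S((147,207)),64))
print('gasketR',onz('top',*T((380,240)),32),onz('side',*S((144,236)),32))
print('portL',onz('top',*T((123,236)),64),'gasketL',onz('top',*T((126,241)),32),onz('side',*S((92,48)),64))
for p in [(65,192),(440,190),(440,297),(65,297)]: print('corner',onz('top',*T(p),22))
print('lever tip',onz('top',*T((378,22)),46))
```

```text
captop centroid 421.7557251908397 193.4198473282443 131.0 [ 537.6 -251.5   46. ]
cap (array([ 537.2, -253.4,   45.6]), np.float64(1.4)) [ 536.4 -253.6   46. ]
portR top (array([575.5, -41.7,  64. ]), np.float64(0.1)) [575.4 -41.7  64. ] [575.5 -41.6  64. ]
gasketR [576.2 -42.6  32. ] [574.7 -42.2  32. ]
portL [569.3 157.4  64. ] gasketL [569.3 157.2  32. ] [567.5 162.6  64. ]
corner [608.1 207.6  22. ]
corner [619.  -90.5  22. ]
corner [533.4 -92.2  22. ]
corner [524.5 204.5  22. ]
lever tip [746.9 -35.7  46. ]
```

send_rows --slide '[[-33.7,-20.5,0],[-33.7,-20.5,0],[-33.7,-20.5,0],[-33.7,-20.5,0],[-33.7,-20.5,0],[-33.7,-20.5,0],[-33.7,-20.5,0],[-33.7,-20.5,0],[-33.7,-20.5,0],[-33.7,-20.5,0],[-33.7,-20.5,0]]' --twist '[[0,0,0],[0,0,0],[0,0,0],[0,0,0],[0,0,0],[0,0,0],[0,0,0],[0,0,0],[0,0,0],[0,0,0],[0,0,0]]' --hand '[0,0,0,0,0,0,0,0,0,0,0]'

```text
time_s: 1.2
eef_pos: [500.0, 298.8, 250.1]
tool_rot: [0.169, 0.986, -0.0, -0.0]
contact_force: [1.2, 0.6, 0.2]
gripper_width: 0.995
gripper_force: 0.0
```

send_rows --slide '[[-18.2,-42.4,0],[-18.2,-42.4,0],[-18.2,-42.4,0],[-18.2,-42.4,0],[-18.2,-42.4,0],[-18.2,-42.4,0],[-18.2,-42.4,0],[-18.2,-42.4,0],[-18.2,-42.4,0],[-18.2,-42.4,0],[-18.2,-42.4,0],[-18.2,-42.4,0]]' --twist '[[0,0,0],[0,0,0],[0,0,0],[0,0,0],[0,0,0],[0,0,0],[0,0,0],[0,0,0],[0,0,0],[0,0,0],[0,0,0],[0,0,0]]' --hand '[0,0,0,0,0,0,0,0,0,0,0,0]'

```text
time_s: 2.4
eef_pos: [535.3, -254.0, 250.1]
tool_rot: [0.169, 0.986, 0.0, -0.0]
contact_force: [1.2, 0.7, 0.7]
gripper_width: 0.997
gripper_force: 0.0
```

send_rows --slide '[[0,0,0],[0,0,0],[0,0,0]]' --twist '[[0,0,0],[0,0,0],[0,0,0]]' --hand '[0,0,0]'

```text
time_s: 2.7
eef_pos: [535.7, -250.8, 249.9]
tool_rot: [0.168, 0.986, 0.001, -0.0]
contact_force: [1.2, 0.3, -0.3]
gripper_width: 0.999
gripper_force: 0.0
```

```bash
cat >> h.py <<'E'
from scipy.spatial.transform import Rotation as Ro
def to(p):
    s=monitor.sense();R=Ro.from_quat(s['tool_rot']).as_matrix()
    print('slide',(R.T@(np.array(p)-s['eef_pos'])).round(1),'pos',s['eef_pos'].round(1),'q',s['qpos'].round(3),'F',s['contact_force'].round(1),'T',s['wrist_torque'].round(2),'t',s['time_s'],'w',round(s['gripper_width'],3),s['gripper_force'],s['tool_rot'].round(4))
E
python3 -c "
from h import *
to([537,-252.5,100])"
```

```text
slide [ -1.9  -1.3 149.9] pos [ 535.7 -250.8  249.9] q [ 0.242  0.457  0.178  1.671 -0.093  1.023  1.683] F [ 1.2  0.3 -0.3] T [-0.   -0.05 -0.01] t 2.7 w 0.999 0.0 [ 1.684e-01  9.857e-01  5.000e-04 -4.000e-04]
```

send_rows --slide '[[-1.9,-1.3,40],[0,0,45],[0,0,45],[0,0,40],[0,0,25],[0,0,15],[0,0,10],[0,0,0],[0,0,0]]' --twist '[[0,0,0],[0,0,0],[0,0,0],[0,0,0],[0,0,0],[0,0,0],[0,0,0],[0,0,0],[0,0,0]]' --hand '[0,0,0,0,0,0,0,0,0]'

```text
time_s: 3.6
eef_pos: [537.6, -253.6, 31.0]
tool_rot: [0.169, 0.986, 0.0, 0.0]
contact_force: [0.0, -0.1, 0.3]
gripper_width: 1.001
gripper_force: 0.0
```

send_rows --slide '[[0,0,0],[0,0,0],[0,0,0],[0,0,0],[0,0,0],[0,0,0],[0,0,0],[0,0,0]]' --twist '[[0,0,0],[0,0,0],[0,0,0],[0,0,0],[0,0,0],[0,0,0],[0,0,0],[0,0,0]]' --hand '[0.25,0.35,0.45,0.55,0.6,0.6,0.6,0.6]' --grip_force 40

```text
time_s: 4.4
eef_pos: [537.4, -254.2, 31.4]
tool_rot: [0.169, 0.986, -0.0, 0.001]
contact_force: [-0.0, 1.2, 7.7]
gripper_width: 0.555
gripper_force: 40.1
```

```bash
python3 -c "
from h import *
to([575.4,-41.8,120]); snap('side','s1.png'); i=cv2.imread('pics/s1.png')[230:380,260:440]; cv2.imwrite('pics/s1c.png',cv2.resize(i,None,fx=3,fy=3))"
```

```text
slide [ 34.9 212.9 -88.6] pos [ 537.4 -254.2   31.4] q [ 0.291  0.728  0.115  1.874 -0.148  0.547  1.734] F [-0.   1.2  7.7] T [0.28 0.24 0.01] t 4.4 w 0.555 40.093419291079044 [ 1.691e-01  9.856e-01 -0.000e+00  7.000e-04]
```

View pics/s1c.png

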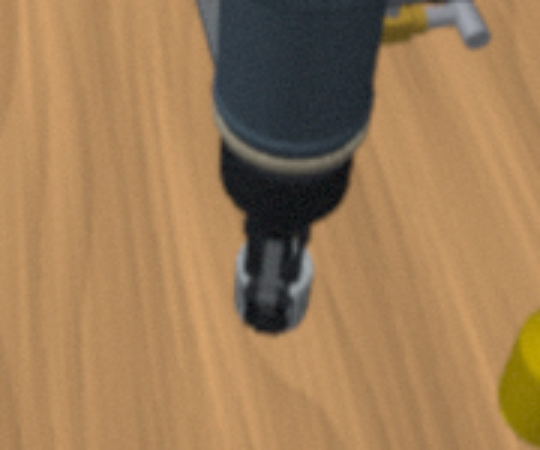

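send_rows --slide '[[0,0,-10],[0,0,-25],[0,0,-30],[5,25,-23.6],[6,38,0],[6,38,0],[6,38,0],[6,38,0],[4,25,0],[1.5,10.9,0],[0,0,0],[0,0,0]]' --twist '[[0,0,0],[0,0,0],[0,0,0],[0,0,0],[0,0,0],[0,0,0],[0,0,0],[0,0,0],[0,0,0],[0,0,0],[0,0,0],[0,0,0]]' --hand '[0.6,0.6,0.6,0.6,0.6,0.6,0.6,0.6,0.6,0.6,0.6,0.6]' --grip_force 60

```text
time_s: 5.65
eef_pos: [575.2, -43.6, 119.1]
tool_rot: [0.17, 0.985, -0.001, 0.0]
contact_force: [-0.2, -0.8, -1.9]
gripper_width: 0.553
gripper_force: 62.1
```

```bash
python3 -c "
from h import *
to([575.4,-41.8,97])
for n in('side','top'):
  snap(n,n+'2.png')
i=cv2.imread('pics/side2.png')[130:270,280:440]; i=cv2.resize(i,None,fx=3,fy=3,interpolation=cv2.INTER_CUBIC);cv2.imwrite('pics/s2c.png',i)"
```

```text
slide [ 0.4  1.8 22.1] pos [575.2 -43.6 119.1] q [-0.121  0.587  0.177  1.861 -0.149  0.707  1.37 ] F [-0.2 -0.8 -1.9] T [-0.03 -0.01  0.02] t 5.65 w 0.553 62.07956291735172 [ 1.698e-01  9.855e-01 -6.000e-04  1.000e-04]
```

View pics/s2c.png

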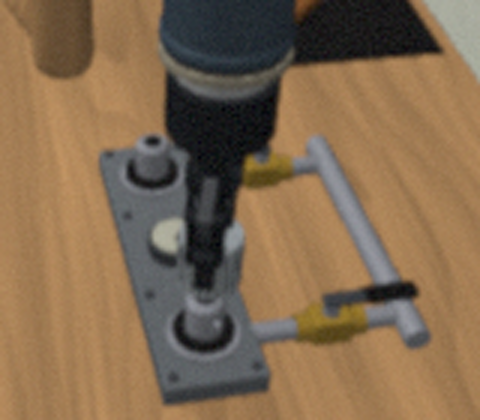

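```bash
python3 -c "
from h import *
f=lambda p:((proj('side',p)-[280,130]+.5)*3-.5).round(1)
for z in(90,100,110,134): print(z,f([575.2,-43.6,z]))
print(f([575.4,-41.8,64]), f([575.4,-41.8,32]))
i=cv2.imread('pics/side2.png')
for r in (205,208,211,214): print(r,[(u,int(i[r,u].sum()),int(i[r,u,0])-int(i[r,u,2])) for u in range(334,366)])
" | cut -c1-700
```

```text
90 [208.9 274.6]
100 [209.8 265. ]
110 [210.4 255.4]
134 [212.2 231.4]
[206.8 297.1] [204.7 325.6]
205 [(334, 491, -17), (335, 498, -19), (336, 496, -17), (337, 497, -16), (338, 498, -18), (339, 483, -14), (340, 451, 1), (341, 338, 0), (342, 154, 1), (343, 26, 7), (344, 43, 5), (345, 108, 5), (346, 106, 10), (347, 137, 6), (348, 132, 6), (349, 130, 1), (350, 89, 0), (351, 58, 2), (352, 81, 3), (353, 69, 1), (354, 64, 7), (355, 128, 3), (356, 198, 6), (357, 302, 9), (358, 422, 8), (359, 440, 3), (360, 414, -23), (361, 386, -67), (362, 381, -80), (363, 376, -80), (364, 384, -81), (365, 404, -86)]
208 [(334, 516, -15), (335, 502, -16), (336, 502, -18), (337, 478, -17), (338, 424, -15), (339, 358, -1), (340, 409, 5), (341, 340, 5), (342, 178, 4), (343, 57, -3), (344, 66, -1), (345, 89, 6), (346, 71, 8), (347, 106, 3), (348, 110, 5), (349, 99, 2), (350, 78, 2), (351, 16, 3), (352, 57, 5), (353, 57, 5), (354, 178, 5), (355, 331, 9), (356, 438, 10), (357, 451, 8), (358, 441, 9), (359, 451, 12), (360, 444, 3), (361, 387, -34), (362, 387, -71), (363, 376, -82), (364, 383, -79), (365, 384, -85
[... 297 characters left out ...]
353, 64, 10), (354, 231, 4), (355, 379, 11), (356, 444, 11), (357, 446, 9), (358, 443, 10), (359, 396, 10), (360, 350, 2), (361, 334, -34), (362, 362, -76), (363, 383, -81), (364, 382, -80), (365, 378, -79)]
214 [(334, 209, 1), (335, 245, -2), (336, 291, -9), (337, 310, -8), (338, 306, -2), (339, 261, 2), (340, 234, 5), (341, 202, 5), (342, 94, 1), (343, 57, 9), (344, 91, 3), (345, 123, 7), (346, 102, 2), (347, 110, 1), (348, 88, 10), (349, 88, 5), (350, 91, 6), (351, 76, 3), (352, 56, 3), (353, 72, 0), (354, 181, 5), (355, 311, 6), (356, 330, 7), (357, 308, 5), (358, 252, 5), (359, 235, 4), (360, 235, -14), (361, 312, -54), (362, 366, -76), (363, 382, -83), (364, 385, -80), (365, 384, -79)]
```

send_rows --slide '[[0.4,1.4,10],[0,0,10],[0,0,6],[0,0,4],[0,0,4],[0,0,0]]' --twist '[[0,0,0],[0,0,0],[0,0,0],[0,0,0],[0,0,0],[0,0,0]]' --hand '[0.6,0.6,0.6,0.6,0.6,0.6]'

```text
time_s: 6.35
eef_pos: [575.3, -40.4, 84.3]
tool_rot: [0.169, 0.986, -0.0, -0.0]
contact_force: [0.0, 0.5, -1.3]
gripper_width: 0.548
gripper_force: 62.1
```

send_rows --slide '[[0,0,3],[0,0,3],[0,0,0],[0,0,0]]' --twist '[[0,0,0],[0,0,0],[0,0,0],[0,0,0]]' --hand '[0.6,0.6,0.6,0.6]'

```text
time_s: 6.75
eef_pos: [575.5, -40.4, 78.9]
tool_rot: [0.169, 0.986, -0.0, 0.0]
contact_force: [0.7, 0.5, -2.2]
gripper_width: 0.549
gripper_force: 62.1
```

```bash
python3 -c "
from h import *
to([575.4,-41.8,71.4])"
```

```text
slide [-0.3 -1.4  7.5] pos [575.5 -40.4  78.9] q [-0.113  0.643  0.158  1.892 -0.163  0.619  1.378] F [ 0.7  0.5 -2.2] T [-0.04 -0.02 -0.03] t 6.75 w 0.549 62.0748870447278 [ 0.1691  0.9856 -0.      0.    ]
```

send_rows --slide '[[0,-1,2],[0,0,3],[0,0,2],[0,0,1],[0,0,0]]' --twist '[[0,0,0],[0,0,0],[0,0,0],[0,0,0],[0,0,0]]' --hand '[0.6,0.6,0.6,0.6,0.6]'

```text
time_s: 7.25
eef_pos: [575.2, -41.4, 71.2]
tool_rot: [0.169, 0.986, 0.0, 0.0]
contact_force: [-1.3, 0.5, 4.1]
gripper_width: 0.55
gripper_force: 62.8
```

send_rows --slide '[[0,0,1],[0,0,0],[0,0,0]]' --twist '[[0,0,0],[0,0,0],[0,0,0]]' --hand '[0.6,0.6,0.6]'

```text
time_s: 7.55
eef_pos: [575.3, -41.5, 70.8]
tool_rot: [0.169, 0.986, 0.0, 0.0]
contact_force: [-3.1, 0.3, 11.8]
gripper_width: 0.551
gripper_force: 63.6
```

send_rows --slide '[[0,0,0],[0,0,0],[0,0,0],[0,0,0],[0,0,0],[0,0,0]]' --twist '[[0,0,-0.08],[0,0,-0.08],[0,0,-0.08],[0,0,-0.08],[0,0,-0.08],[0,0,-0.08]]' --hand '[0.6,0.6,0.6,0.6,0.6,0.6]'

```text
time_s: 8.15
eef_pos: [575.8, -41.2, 70.2]
tool_rot: [-0.072, 0.997, 0.0, 0.001]
contact_force: [-0.2, 0.3, -1.0]
gripper_width: 0.551
gripper_force: 62.1
```

```bash
python3 -c "
from h import *
to([575.4,-41.8,71.4])"
```

```text
slide [ 0.4 -0.6 -1.2] pos [575.8 -41.2  70.2] q [-0.02   0.647  0.015  1.895 -0.017  0.598  1.721] F [-0.2  0.3 -1. ] T [-0.05  0.06 -0.  ] t 8.15 w 0.551 62.08989433944225 [-7.180e-02  9.974e-01  0.000e+00  6.000e-04]
```

send_rows --slide '[[0,0,1],[0,0,1],[0,0,0]]' --twist '[[0,0,0],[0,0,0],[0,0,0]]' --hand '[0.6,0.6,0.6]'

```text
time_s: 8.45
eef_pos: [575.2, -41.7, 68.3]
tool_rot: [-0.069, 0.998, -0.0, 0.0]
contact_force: [-1.5, -0.2, 5.2]
gripper_width: 0.551
gripper_force: 62.8
```

send_rows --slide '[[0,0,1],[0,0,1],[0,0,0]]' --twist '[[0,0,0],[0,0,0],[0,0,0]]' --hand '[0.6,0.6,0.6]'

```text
time_s: 8.75
eef_pos: [575.2, -41.8, 66.4]
tool_rot: [-0.069, 0.998, -0.0, 0.0]
contact_force: [-1.0, -0.8, 5.4]
gripper_width: 0.553
gripper_force: 62.7
```

send_rows --slide '[[0,0,1],[0,0,1],[0,0,1],[0,0,0],[0,0,0]]' --twist '[[0,0,0],[0,0,0],[0,0,0],[0,0,0],[0,0,0]]' --hand '[0.6,0.6,0.6,0.6,0.6]'

```text
time_s: 9.25
eef_pos: [575.2, -41.8, 63.4]
tool_rot: [-0.069, 0.998, -0.0, 0.0]
contact_force: [-2.3, -1.5, 7.3]
gripper_width: 0.549
gripper_force: 62.8
```

send_rows --slide '[[0,0,1],[0,0,1],[0,0,0],[0,0,0]]' --twist '[[0,0,0],[0,0,0],[0,0,0],[0,0,0]]' --hand '[0.6,0.6,0.6,0.6]'

```text
time_s: 9.65
eef_pos: [575.2, -41.9, 61.7]
tool_rot: [-0.069, 0.998, -0.0, 0.0]
contact_force: [-3.3, -1.2, 11.1]
gripper_width: 0.555
gripper_force: 63.3
```

```bash
python3 -c "
from h import *
to([575.4,-41.8,57.4])"
```

```text
slide [-0.2  0.   4.3] pos [575.2 -41.9  61.7] q [-0.02   0.66   0.017  1.901 -0.018  0.58   1.717] F [-3.3 -1.2 11.1] T [-0.21  0.61  0.37] t 9.65 w 0.555 63.31196956336498 [-6.880e-02  9.976e-01 -3.000e-04  2.000e-04]
```

send_rows --slide '[[0,0,0],[0,0,1],[0,0,1],[0,0,1],[0,0,0],[0,0,0]]' --twist '[[0,0,-0.03],[0,0,0],[0,0,0],[0,0,0],[0,0,0],[0,0,0]]' --hand '[0.6,0.6,0.6,0.6,0.6,0.6]' --grip_force 90

```text
time_s: 10.25
eef_pos: [575.3, -41.8, 58.2]
tool_rot: [-0.084, 0.996, -0.0, 0.0]
contact_force: [-2.0, -0.9, 6.4]
gripper_width: 0.544
gripper_force: 92.2
```

```bash
python3 -c "
from h import *
to([575.4,-41.8,57.4])"
```

```text
slide [-0.1 -0.   0.8] pos [575.3 -41.8  58.2] q [-0.014  0.665  0.008  1.903 -0.008  0.573  1.739] F [-2.  -0.9  6.4] T [-0.29  0.38  0.04] t 10.25 w 0.544 92.24117796868086 [-8.430e-02  9.964e-01 -2.000e-04  1.000e-04]
```

send_rows --slide '[[0,0,0.5],[0,0,0.5],[0,0,0.5],[0,0,0],[0,0,0]]' --twist '[[0,0,0],[0,0,0],[0,0,0],[0,0,0],[0,0,0]]' --hand '[0.6,0.6,0.6,0.6,0.6]'

```text
time_s: 10.75
eef_pos: [575.2, -41.8, 57.6]
tool_rot: [-0.084, 0.996, -0.0, 0.0]
contact_force: [-5.6, -2.1, 18.4]
gripper_width: 0.547
gripper_force: 93.6
```

send_rows --slide '[[0,0,0.5],[0,0,0.5],[0,0,0],[0,0,0]]' --twist '[[0,0,0],[0,0,0],[0,0,0],[0,0,0]]' --hand '[0.6,0.6,0.6,0.6]'

```text
time_s: 11.15
eef_pos: [575.3, -41.8, 57.5]
tool_rot: [-0.084, 0.996, -0.0, 0.001]
contact_force: [-8.9, 0.1, 29.7]
gripper_width: 0.545
gripper_force: 94.8
```

send_rows --slide '[[0,0,0],[0,0,0],[0,0,0],[0,0,0],[0,0,0]]' --twist '[[0,0,0],[0,0,0],[0,0,0],[0,0,0],[0,0,0]]' --hand '[0.6,0.6,0.6,0.6,0.6]'

```text
time_s: 11.65
eef_pos: [575.3, -41.7, 57.5]
tool_rot: [-0.084, 0.996, -0.0, 0.001]
contact_force: [-9.5, 0.5, 30.4]
gripper_width: 0.547
gripper_force: 94.8
```

```bash
python3 -c "
from h import *
snap('side','s3.png')
i=cv2.imread('pics/s3.png')[170:280,290:440]; cv2.imwrite('pics/s3c.png',cv2.resize(i,None,fx=4,fy=4,interpolation=cv2.INTER_CUBIC))"
```

```text
(no output)
```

View pics/s3c.png

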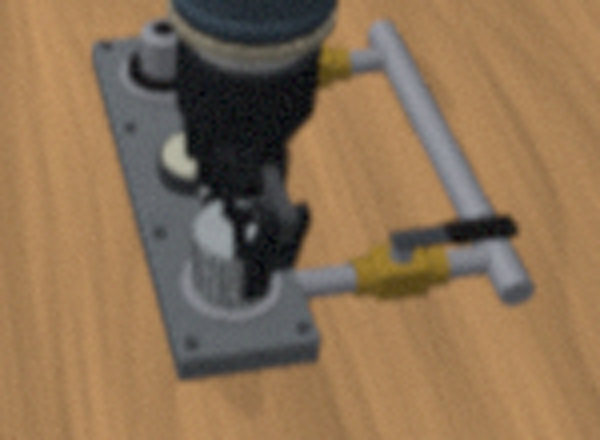

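The cap sits upright on port_right at crop (230,260). Its rim is down on the flange ring, no black gasket shows, and the fingers still hold it with a steady 30 N of push.

```bash
python3 -c "
from bench import arm
print(arm.close_job())"
```

```text
the job is handed in; nothing more can be done
None
```

The job is handed in at about 12 s: the cap is keyed over the open right-hand port and held fully home against the flange by the fingers at about 30 N; I did not re-check the last, bottle and beaker afterwards, but the arm met no unexpected contact.

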